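# Hang the funnel arm on its slotted stand and thread the cross rod

## Task

Hang the copper funnel's arm on the brass stand: put its two claws through the slots in the upright and press it straight down until it is fully home and the spring catch pops out over it. Then thread the red-handled rod through all four lined-up holes (stand ear, both arm lugs, other ear) until its collar is up against the ear, and let go. Do not knock over or shift the bottles, the measuring cup or the tamper.

Things in the scene. Friction and masses are not known exactly. Their poses are not given: they have to be found in the camera images.
- funnel_grip (a point): Centre of the loose funnel arm's upright boxwood grip block, near the arm's centre of mass (about 0.4 kg): 26 mm along x, 14 mm along y (pinch from above), free from 22 mm below to 22 mm above this point. Axes: x from funnel to claws, y across, z up. The arm starts standing on the shelf, its underside 80 mm below; the copper funnel (100 mm wide, 60 mm high) is centred 82 mm along -x.
- funnel: The same funnel arm. Origin on its flat mating face (front of the brass back plate, 60 mm wide and 65 mm high) at underside level, 48 mm along +x and 80 mm below funnel_grip; same axes.
- funnel_claws (a point): On the arm's mating face midway between its two claws, at their bars' underside, 48 mm along +x and 30 mm below funnel_grip; same axes. The claws (6 mm thick, at y = -18 and 18 mm) reach 12.6 mm past the face: each a level bar 8 mm high whose end turns down 12 mm below the bar, leaving a 6.6 mm gap behind the face. Coincides with stand_slots when home (1 to 2 mm play).
- funnel_bore (a point): Midpoint of the line through the holes of the arm's two lugs (11 mm holes along the arm's y; lugs 10 mm thick, centred at y = -22 and 22 mm). 30 mm along +x and 62 mm below funnel_grip; same axes. Coincides with stand_bore, axes too, when the arm is home (1 to 2 mm play).
- stand_bore (a point): Midpoint of the line through the holes of the fixed brass stand's two ears (11 mm holes along its y), 118 mm above the shelf. Ears 8 mm thick, outer faces at y = -44 and 44 mm; each a 36 mm square centred on its hole. Axes: x from the funnel's side into the upright, y across, z up. The rod may enter from either side.
- stand_slots (a point): On the front of the stand's 5 mm upright, midway between its two slots at their lower edge, 150 mm above the shelf; axes as stand_bore. Slots 11 mm wide at y = -18 and 18 mm, 32 mm high from here up; upright ends 40 mm above, 64 mm wide here. Claws enter along +x, arm held 13 to 23 mm above home, until the faces meet; then press straight down till the bars rest on the slot edges.
- catch (a joint): Travel (m) of the dark steel spring catch in the middle of the upright: a nose 14 mm wide standing 6 mm out of the front at 0, from 16.5 to 26.5 mm above stand_slots. Slides in along +x, up to 0.009, against 2 to 3.5 N. The arm's back plate pushes it in as the claws enter; it springs back to 0 above the back plate once the arm is fully home.
- rod_grip (a point): Centre of the loose rod's red handle, 70 mm long along x, 12 mm wide along y (pinch from above), 16 mm high; rod 90 g. +x points to the rod's tip, z up. Lies level in two notches of a fixed boxwood rest, 45 mm above the shelf, handle free 20 mm either way along x, 35 mm clear below; notch cheeks 11 mm high: lift straight up.
- rod: The same rod. Origin on its axis at the face of its collar (19 mm across), 39 mm ahead of rod_grip; same axes. From here the 8 mm steel shaft runs 105 mm to its tapered tip.
- rod_middle (a point): Point on the rod's axis 44 mm from the collar face towards the tip, 83 mm ahead of rod_grip; same axes. Coincides with stand_bore when the collar is up against an ear.
- bottle_a: Cobalt glass bottle with cork stopper, 60 mm across, 130 mm high, origin at the centre of its underside. Leave alone.
- bottle_b: The other cobalt glass bottle, same size and origin. Leave alone.
- cup: Tin-lined copper measuring cup with a small handle, 66 mm across, 65 mm high, standing below where the spout will be; origin at the centre of its underside. Leave alone.
- tamper: Pale boxwood tamper, 48 mm across, 92 mm high, standing on its foot, origin at the centre of its underside. Leave alone.
Mind the look-alikes: they are no part of the job. What is shaped like the part that bears stand_bore but pink or purple is not meant.

How it is judged (in metres and radians):
On the way, in this order (a step that is already met when the one before it is completed fails the run):
1. the arm hangs on the upright with both claws in the slots, fully down, and the catch has sprung out over it (x of funnel_bore in the frame of stand_bore between -0.004 and 0.004 m and y of funnel_bore in the frame of stand_bore between -0.006 and 0.006 m and z of funnel_bore in the frame of stand_bore between -0.003 and 0.003 m and angle between the z axis of funnel_bore and the z axis of stand_bore, either way round below 0.09 rad and angle between the y axis of funnel_bore and the y axis of stand_bore, either way round below 0.12 rad and value of joint catch below 0.003 m), for 0.2 s.
2. the rod is through all four holes with its collar up against the ear (all of step 1 and distance between rod_middle and stand_bore below 0.009 m and angle between the x axis of rod_middle and the y axis of stand_bore, either way round below 0.07 rad), for 0.2 s.
At the end, for the whole second after the job is handed in: Arm home on the stand (bores agree within 4 mm front to back, 6 mm sideways, 3 mm in height; level within 5 degrees), catch out within 3 mm, rod through all four holes (its middle within 9 mm of the stand's bore midpoint, axis within 4 degrees), both at rest and released (all of step 2 and linear speed of each of rod, funnel below 0.03 m/s); the robot touches nothing.
It fails at once if a cobalt bottle is shifted by more than 40 mm or tipped (distance of bottle_a from where it was at the start of the episode above 0.04 m or angle between bottle_a's own z axis and vertical above 0.5 rad).
It fails at once if a cobalt bottle is shifted by more than 40 mm or tipped (distance of bottle_b from where it was at the start of the episode above 0.04 m or angle between bottle_b's own z axis and vertical above 0.5 rad).
It fails at once if a measuring cup is shifted by more than 40 mm or tipped (distance of cup from where it was at the start of the episode above 0.04 m or angle between cup's own z axis and vertical above 0.5 rad).
It fails at once if a tamper is shifted by more than 40 mm or tipped (distance of tamper from where it was at the start of the episode above 0.04 m or angle between tamper's own z axis and vertical above 0.5 rad).
It also fails if it takes over 64 s, if anything falls off the work surface, if the arm or the gripper's body presses on something with over 40 N, if the wrist force passes 120 N, or if a joint passes its speed limit or range.

## Robot

A 7-joint arm with a two-finger parallel gripper is mounted at the origin on the work surface. World frame = base frame: x ahead of the robot, y to its left, z up, the work surface at z = 0. Lengths are in mm, angles in rad, forces in N, time in s.
With the tool pointing down it reaches from about 400 to 850 mm from the base axis. Payload 4.5 kg.
Tool frame: the origin (TCP) lies where the fingers leave the gripper's body, on its centre line; the fingertips stand 73 mm ahead of it and the grasp point (between the pads) lies 54 mm ahead of it; z points along the fingers, y is the line along which they close (so a half turn about z gives the same grasp; the last joint's range is limited). The gripper opens to 85 mm and grips with 20 to 120 N. Pads are 22 mm wide; open, the fingers measure 114 mm over their backs; the gripper's body (76 mm by 85 mm) begins 54 mm behind the grasp point. The pads swing forward as they close: fully open they stand 13 mm farther back than shut.
Start: joints at [1.256, 0.689, -0.195, 1.565, 0.157, 0.902, -0.215], TCP at [213.634, -587.374, 303.917] pointing down, gripper open.
Joint ranges: [-3.01, 3.01], [-0.46, 2.08], [-1.47, 1.51], [0.13, 2.56], [-1, 4.14], [0.04, 2.09], [-2.66, 2.66]. Speed limits (rad/s): [2.57, 2.57, 3.14, 3.14, 3.14, 3.14, 3.14].

## Interface

Orientations are given as a unit quaternion [w, x, y, z].
In Python, from bench import status, vision, workorder gives the robot as it stands.
- The arm moves only by the tool arm_command, never from a script. Its argument "steps" is a list of rows, each an object with "travel": the shift along the tool's x, y, z in m, a list of three; "yaw": the turn about the tool's z in rad. A call has 1 to 20 rows; each row is the pose to reach, as a shift and turn from the pose commanded when the call began, along the tool's axes at that moment; what a row does not reach only later rows make up. A row lasts 1/12 s, in which the tool goes at most 41.7 mm and 7.16 degrees, less where a joint would pass 70% of its speed; a pose out of reach is approached as far as the arm can. A call with a gripper value outside its range is refused whole. "hand" is the finger opening in m, from 0 to 0.0854, set as the call begins (left out, the last holds). The fingers move at their own pace and stop on an object; "squeeze" is the grip in N (left out, the last holds). Time passes only in rows, so rows that repeat a pose let the fingers close. It gives the time, the measured TCP pose, the force, the opening and the grip force at its end, in the units of the state.
- status.observe(): the state, without advancing time (a new reading comes with each control period).
- vision.capture(name): name is "scene" or "top" or "wrist"; returns the picture (384x512x3 uint8, red, green, blue); there is no depth.
- vision.camera_params(name): a dict with "vertical_fov" (degrees; the focal length in pixels is half the picture's height over the tangent of half this angle, whatever the lens; pixels are square), "cx", "cy" (the principal point, pixels), "T" (4x4, takes a point from camera to world coordinates). Camera axes: x right, y down, z forward; pixel columns grow to the right and rows downward; lengths in mm; the calibration is good to about 2 mm. The wrist camera is an equidistant fisheye: a pixel r from the principal point sees the ray r / f radians off the axis. A picture is of the moment at which its call begins: read the wrist's pose just before it. camera_params takes no time and is no camera call; for the wrist camera it gives the pose at the moment of the call.
- workorder.close_job(): hands the job in; it is judged then, once.
The state is a dict: "time_s": time; "joint_positions": joint angles; "qvel": joint speeds; "effort": joint torques, N m; "ee_pos": TCP position; "orientation": TCP orientation; "wrist_force": force on the tool from outside, world axes, zero at the start; "torque": the same for the moment, N m; "gripper_width": finger opening in mm; "gripper_force": force on a finger pad.
Only numpy, scipy, OpenCV 4.12 (cv2) and the standard library are available. Lean on these libraries where they do the work, as an engineer would, in place of code of your own. Each camera call takes 0.05 s, during which the arm holds its last target. There are 200 camera calls.

## Working session

There is one attempt and no reset: what is moved stays moved. The work goes in short steps, Python scripts to look and compute and a tool call to move; the robot and the scene stay as the last step left them, time stands still between calls to the robot, and variables do not carry over. Pictures are saved under pics/ and viewed, at most 10 in all, crops included, and the job is handed in when it is done.

Besides the shell and the picture viewer there is one more tool, called after "Request:" by a JSON object that holds its "op" and its "data", one argument or row to a line. arm_command: Moves the arm, as the interface text tells. Its arguments: {"type":"object","properties":{"steps":{"type":"array"},"hand":{"type":"number"},"squeeze":{"type":"number"}},"required":["steps"]}

```bash
mkdir -p pics; ls
python3 - <<'E'
from bench import status, vision
import cv2,numpy as np
s=status.observe(); print(s)
for n in ("scene","top","wrist"):
    p=vision.camera_params(n); print(n,p)
    im=vision.capture(n); cv2.imwrite(f"pics/{n}0.png",im[:,:,::-1])
a=cv2.imread("pics/scene0.png");b=cv2.imread("pics/top0.png")
E
```

```text
pics
{'time_s': 0.0, 'joint_positions': array([ 1.25580219,  0.69002003, -0.19449408,  1.56633095,  0.15732785,
        0.90247675, -0.21508205]), 'qvel': array([-1.46503744e-03,  6.26141265e-04,  7.82768062e-04, -1.98979001e-05,
        3.72127495e-04,  1.88701333e-03,  4.04522776e-04]), 'effort': array([ 1.34801990e-03, -5.39616323e+01, -1.26695160e+00, -1.58544695e+01,
        8.89063755e-03,  9.61020909e-03,  8.50260875e-06]), 'ee_pos': array([ 213.37894146, -586.91200812,  303.06440376]), 'orientation': array([-8.89599900e-04,  9.84822010e-01,  1.73564862e-01, -2.38220444e-04]), 'wrist_force': array([ 0.09423597,  0.00802057, -0.97157466]), 'torque': array([0.01885954, 0.00650362, 0.02111304]), 'gripper_force': 0.0, 'gripper_width': 85.68468059778654}
scene {'vertical_fov': 53.6520148584094, 'cx': 259.36687735575686, 'cy': 191.44589726681633, 'T': array([[ 4.28691522e-01,  5.00963078e-01, -7.51837465e-01,
         1.34475730e+03],
       [ 9.03325029e-01, -2.23783677e-01,  3.65957317e-01,
        -4.25177378e+02],
       [ 1.50821519e-02, -8.36036399e-01, -5.48466652e-01,
      
[... 281 characters left out ...]
+02],
       [-9.99760568e-01,  1.91521922e-02, -1.05830434e-02,
         1.64072878e+01],
       [ 7.77588868e-03, -1.41121263e-01, -9.89961779e-01,
         1.42437921e+03],
       [ 0.00000000e+00,  0.00000000e+00,  0.00000000e+00,
         1.00000000e+00]])}
wrist {'vertical_fov': 65.70646984690485, 'cx': 262.806838188211, 'cy': 195.0207092722179, 'T': array([[ 3.41328083e-01, -8.88618219e-01, -3.06354045e-01,
         2.90675141e+02],
       [-9.39939458e-01, -3.23725737e-01, -1.08237988e-01,
        -5.58214669e+02],
       [-2.99244113e-03,  3.24898920e-01, -9.45744012e-01,
         3.73215880e+02],
       [ 0.00000000e+00,  0.00000000e+00,  0.00000000e+00,
         1.00000000e+00]])}
```

Run:
```python
import cv2
for n in("scene","top"):
    cv2.imwrite(f"pics/{n}0b.png",cv2.resize(cv2.imread(f"pics/{n}0.png"),(800,600),interpolation=cv2.INTER_CUBIC))
```

```text
(no output)
```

View pics/scene0b.png

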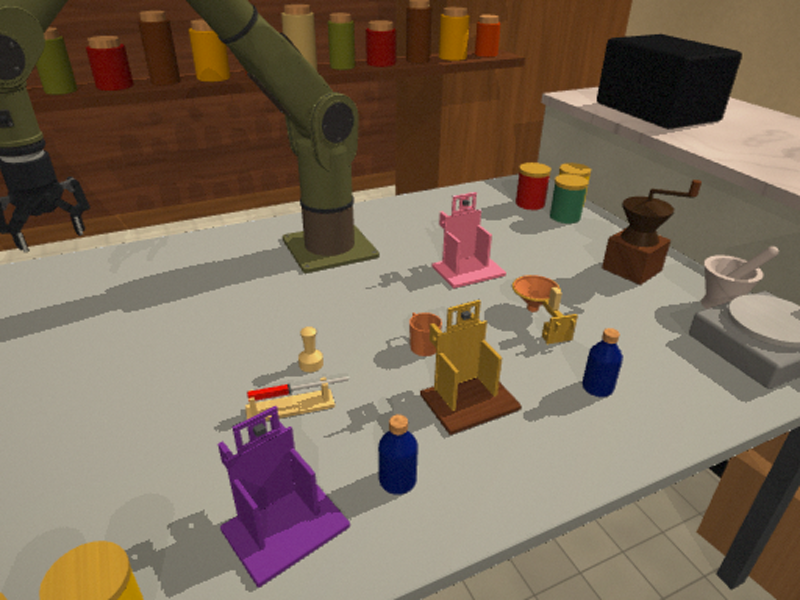

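View pics/top0b.png

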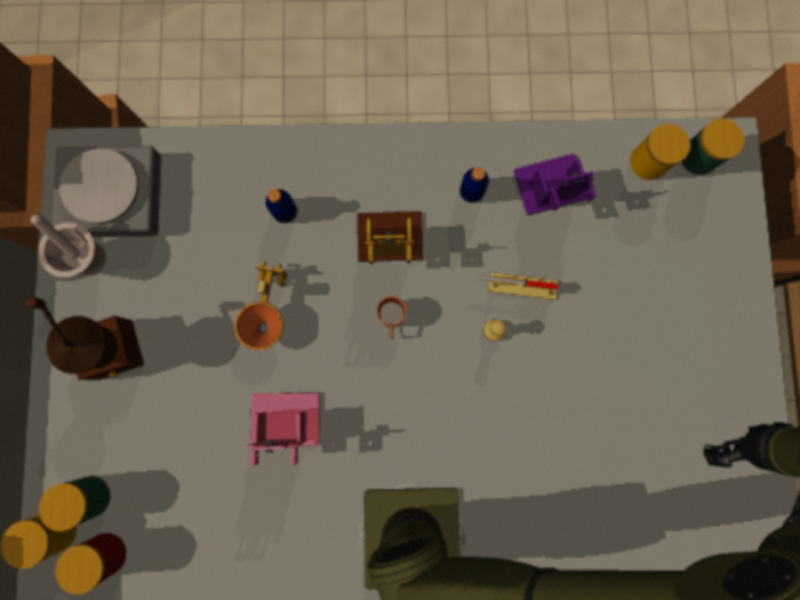

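```bash
cat > h.py <<'E'
import numpy as np, cv2
from bench import status, vision
from scipy.spatial.transform import Rotation as R
def f(p): return 192/np.tan(np.radians(p["vertical_fov"]/2))
def ray(p,uv,fish=False):
    d=(np.array(uv,float)-[p["cx"],p["cy"]])/f(p)
    if fish:
        r=np.hypot(*d); v=np.array([*(d/r*np.sin(r)),np.cos(r)]) if r>0 else np.array([0,0,1.])
    else: v=np.array([*d,1.])
    T=p["T"]; return T[:3,3],T[:3,:3]@(v/np.linalg.norm(v))
def at_z(p,uv,z,fish=False):
    o,d=ray(p,uv,fish); return o+d*(z-o[2])/d[2]
def proj(p,X,fish=False):
    T=p["T"]; c=(np.array(X,float)-T[:3,3])@T[:3,:3]
    q=c[:2]/c[2]
    if fish:
        s=np.hypot(*c[:2]); q=c[:2]/s*np.arctan2(s,c[2])
    return q*f(p)+[p["cx"],p["cy"]]
def tri(rays):
    A=np.zeros((3,3));b=np.zeros(3)
    for o,d in rays:
        M=np.eye(3)-np.outer(d,d);A+=M;b+=M@o
    return np.linalg.solve(A,b)
def shot(name):
    p=vision.camera_params("wrist"); im=vision.capture("wrist")
    im=np.ascontiguousarray(im[:,:,::-1]); cv2.imwrite(f"pics/{name}.png",im); np.save(f"pics/{name}.npy",p,allow_pickle=True); return im,p
def load(name): return cv2.imread(f"pics/{name}.png"),np.load(f"pics/{name}.npy",allow_pickle=True).item()
def pose():
    s=status.observe();q=s["orientation"];M=R.from_quat([q[1],q[2],q[3],q[0]]).as_matrix()
    return np.array(s["ee_pos"]),M,s
def go(xyz,yaw=None):
    "travel in m and yaw for TCP target; yaw = heading of tool x in world"
    p,M,s=pose(); t=M.T@(np.array(xyz)-p)/1000
    a=np.arctan2(M[1,0],M[0,0]); dy=0 if yaw is None else -((yaw-a+np.pi)%(2*np.pi)-np.pi)
    print("at",p.round(1),"heading",round(a,3),"travel",t.round(4),"yaw",round(dy,3)); return t,dy
E
python3 - <<'E'
from h import *
p=vision.camera_params("top")
k=.64
for n,u,v,z in [("funnel rim",259,326,80),("grip top",264,286,102),("standbase c",390,237,12),("red",541,286,53),("rodtip",480,278,53),("cup",391,312,65),("tamper",494,330,92),("botA cork",278,193,130),("botB",479,174,130),("uprbar",390,240,190)]:
    print(n,at_z(p,(u*k,v*k),z).round(0))
go([0,0,0],0)
E
```

```text
funnel rim [457. 317.  80.]
grip top [540. 303. 102.]
standbase c [664.  34.  12.]
red [ 537. -299.   53.]
rodtip [ 557. -165.   53.]
cup [484.  34.  65.]
tamper [ 438. -185.   92.]
botA cork [736. 269. 130.]
botB [ 770. -161.  130.]
uprbar [615.  32. 190.]
at [ 213.4 -587.   303.3] heading 0.349 travel [ 1.000e-04 -6.242e-01  3.042e-01] yaw 0.349
```

```bash
python3 -c "
from h import *
go([560,-225,320],0)"
```

```text
at [ 213.4 -587.   303.3] heading 0.349 travel [ 0.4494 -0.2218 -0.0165] yaw 0.349
```

Request:
{"op": "arm_command", "data": {
  "steps": [
    {"travel": [0.45, -0.222, -0.017], "yaw": 0.349},
    {"travel": [0.45, -0.222, -0.017], "yaw": 0.349},
    {"travel": [0.45, -0.222, -0.017], "yaw": 0.349},
    {"travel": [0.45, -0.222, -0.017], "yaw": 0.349},
    {"travel": [0.45, -0.222, -0.017], "yaw": 0.349},
    {"travel": [0.45, -0.222, -0.017], "yaw": 0.349},
    {"travel": [0.45, -0.222, -0.017], "yaw": 0.349},
    {"travel": [0.45, -0.222, -0.017], "yaw": 0.349},
    {"travel": [0.45, -0.222, -0.017], "yaw": 0.349},
    {"travel": [0.45, -0.222, -0.017], "yaw": 0.349},
    {"travel": [0.45, -0.222, -0.017], "yaw": 0.349},
    {"travel": [0.45, -0.222, -0.017], "yaw": 0.349},
    {"travel": [0.45, -0.222, -0.017], "yaw": 0.349},
    {"travel": [0.45, -0.222, -0.017], "yaw": 0.349},
    {"travel": [0.45, -0.222, -0.017], "yaw": 0.349},
    {"travel": [0.45, -0.222, -0.017], "yaw": 0.349}
  ]
}}

```text
time_s: 1.48
ee_pos: [559.3, -226.7, 320.6]
orientation: [0.001, 1.0, -0.001, -0.001]
wrist_force: [-0.4, -0.7, 0.8]
gripper_width: 85.6
gripper_force: 0.0
```

```bash
python3 -c "
from h import *
shot('rod1')
go([590,34,320],0)"
```

```text
at [ 559.3 -226.9  320.7] heading -0.003 travel [ 0.0298 -0.261   0.0004] yaw -0.003
```

Request:
{"op": "arm_command", "data": {
  "steps": [
    {"travel": [0.03, -0.26, 0.0], "yaw": 0},
    {"travel": [0.03, -0.26, 0.0], "yaw": 0},
    {"travel": [0.03, -0.26, 0.0], "yaw": 0},
    {"travel": [0.03, -0.26, 0.0], "yaw": 0},
    {"travel": [0.03, -0.26, 0.0], "yaw": 0},
    {"travel": [0.03, -0.26, 0.0], "yaw": 0},
    {"travel": [0.03, -0.26, 0.0], "yaw": 0},
    {"travel": [0.03, -0.26, 0.0], "yaw": 0},
    {"travel": [0.03, -0.26, 0.0], "yaw": 0},
    {"travel": [0.03, -0.26, 0.0], "yaw": 0}
  ]
}}

```text
time_s: 2.37
ee_pos: [590.5, 31.8, 320.9]
orientation: [0.001, 1.0, -0.002, -0.0]
wrist_force: [0.7, -0.6, 0.2]
gripper_width: 85.4
gripper_force: 0.0
```

```bash
python3 -c "
from h import *
shot('st1')
go([530,300,320],-0.17)"
```

```text
at [590.5  31.7 320.9] heading -0.005 travel [-0.0618 -0.268   0.0004] yaw 0.165
```

Request:
{"op": "arm_command", "data": {
  "steps": [
    {"travel": [-0.06, -0.266, 0.0], "yaw": 0.17},
    {"travel": [-0.06, -0.266, 0.0], "yaw": 0.17},
    {"travel": [-0.06, -0.266, 0.0], "yaw": 0.17},
    {"travel": [-0.06, -0.266, 0.0], "yaw": 0.17},
    {"travel": [-0.06, -0.266, 0.0], "yaw": 0.17},
    {"travel": [-0.06, -0.266, 0.0], "yaw": 0.17},
    {"travel": [-0.06, -0.266, 0.0], "yaw": 0.17},
    {"travel": [-0.06, -0.266, 0.0], "yaw": 0.17},
    {"travel": [-0.06, -0.266, 0.0], "yaw": 0.17},
    {"travel": [-0.06, -0.266, 0.0], "yaw": 0.17}
  ]
}}

```text
time_s: 3.25
ee_pos: [532.0, 298.1, 320.9]
orientation: [0.001, 0.996, -0.087, 0.0]
wrist_force: [0.1, -0.2, -1.2]
gripper_width: 85.3
gripper_force: 0.0
```

```bash
python3 -c "
from h import *
shot('fun1')
print(pose()[0], pose()[2]['joint_positions'].round(2))
a=[cv2.imread(f'pics/{n}.png') for n in ('rod1','st1','fun1')]
cv2.imwrite('pics/m1.png',cv2.resize(a[1],(800,600),interpolation=cv2.INTER_CUBIC))
cv2.imwrite('pics/m2.png',cv2.resize(a[2],(800,600),interpolation=cv2.INTER_CUBIC))
"
```

```text
[532.08474811 297.77764814 320.93314845] [-0.62  0.65  0.06  1.6  -0.04  0.9  -2.29]
```

View pics/m1.png

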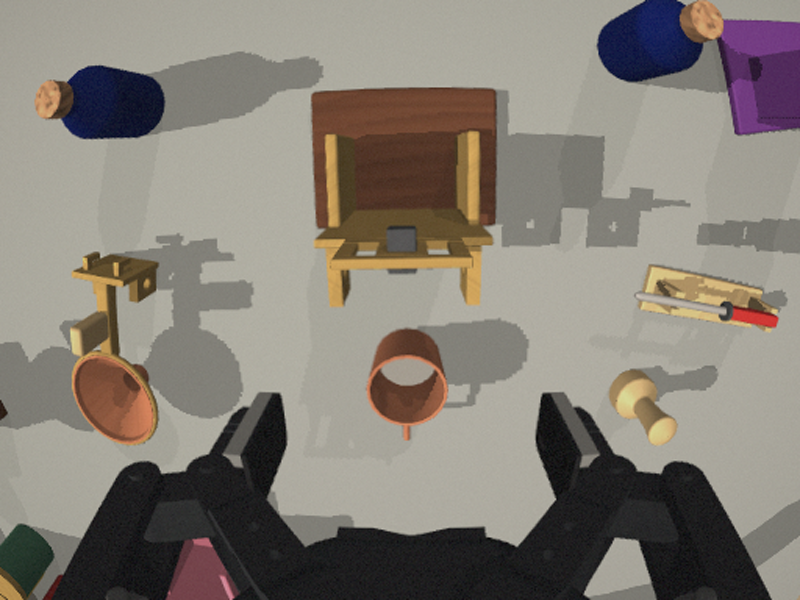

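View pics/m2.png

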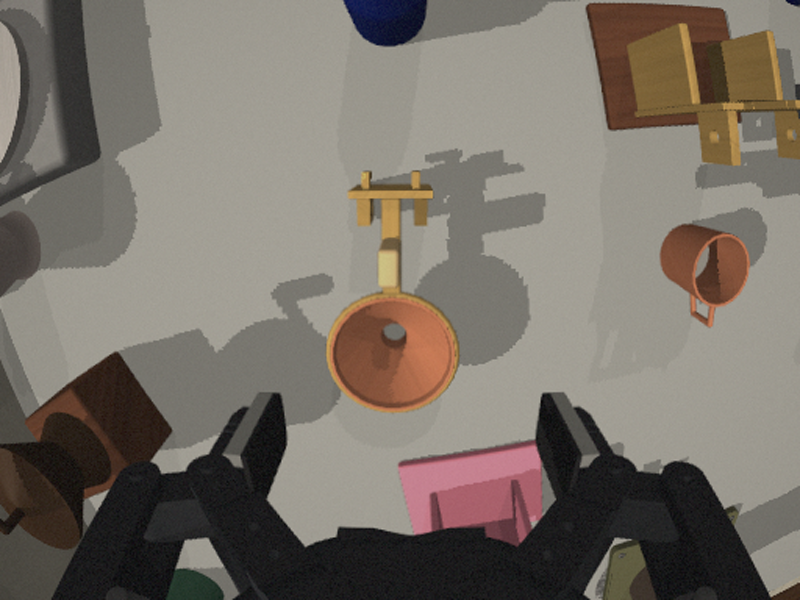

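```bash
python3 -c "
from h import *
a=cv2.imread('pics/st1.png')[125:205,195:325]; b=cv2.imread('pics/fun1.png')[100:200,200:300]; c=cv2.imread('pics/rod1.png')
a=cv2.resize(a,None,fx=6,fy=6,interpolation=cv2.INTER_CUBIC)
cv2.imwrite('pics/z1.png',a)
b=cv2.resize(b,None,fx=5,fy=5,interpolation=cv2.INTER_CUBIC)
cv2.imwrite('pics/z2.png',b)
g=cv2.cvtColor(c,cv2.COLOR_BGR2HSV); m=((g[...,0]<6)|(g[...,0]>174))&(g[...,1]>200)&(g[...,2]>90)
ys,xs=np.nonzero(m); print(xs.min(),xs.max(),ys.min(),ys.max(),len(xs))
p=load('rod1')[1]
n,l,st,ce=cv2.connectedComponentsWithStats(m.astype(np.uint8)); print(st,ce)
"
```

```text
298 331 173 178 7
[[     0      0    512    384 196601]
 [   298    173      2      1      2]
 [   306    174      1      1      1]
 [   319    176      2      1      2]
 [   329    177      1      1      1]
 [   331    178      1      1      1]] [[255.49789676 191.50057731]
 [298.5        173.        ]
 [306.         174.        ]
 [319.5        176.        ]
 [329.         177.        ]
 [331.         178.        ]]
```

View pics/z1.png

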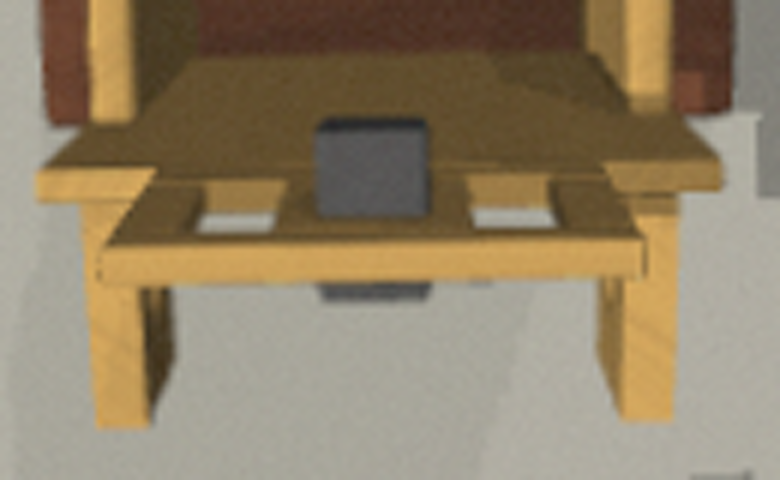

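View pics/z2.png

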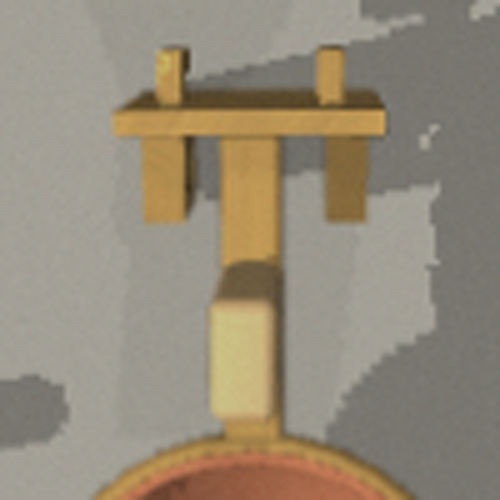

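Run:
```python
from h import *
from scipy.optimize import least_squares
def fit(name,pts,x0):
    p=load(name)[1]
    def res(q):
        c,s=np.cos(q[2]),np.sin(q[2])
        return np.concatenate([proj(p,[q[0]+c*X-s*Y,q[1]+s*X+c*Y,Z],True)-uv for (X,Y,Z),uv in pts])
    r=least_squares(res,x0); print(name,r.x[:2].round(1),round(r.x[2],4),r.fun.round(1)); return r.x
cr=lambda c,k,o:(np.array(c)+.5)/k-.5+o
# stand frame: origin at upright front, z world. 
S=[((5,32,190),(103,243)),((5,-32,190),(642,236)),((0,32,190),(103,281)),((0,-32,190),(641,271)),
 ((-36,44,136),(97,427)),((-36,36,136),(150,425)),((-36,-36,136),(622,420)),((-36,-44,136),(674,418))]
st=fit("st1",[(a,cr(b,6,[195,125])) for a,b in S],[615,33,0])
# arm frame: origin funnel_grip
A=[((-13,7,102),(212,412)),((-13,-7,102),(271,415)),((13,7,102),(213,299)),((13,-7,102),(273,298)),
 ((48,30,65),(114,110)),((48,-30,65),(386,108))]
fu=fit("fun1",[(a,cr(b,5,[200,100])) for a,b in A],[540,303,-.17])
for n in ("rod1","st1"):
    c,p=load(n); g=cv2.cvtColor(c,cv2.COLOR_BGR2HSV); m=((g[...,0]<5)|(g[...,0]>176))&(g[...,1]>190)&(g[...,2]>90)
    k,l,sts,ce=cv2.connectedComponentsWithStats(cv2.morphologyEx(m.astype(np.uint8),cv2.MORPH_CLOSE,np.ones((3,3))))
    i=1+np.argmax(sts[1:,4]); print(n,sts[i],ce[i], at_z(p,ce[i],49,True).round(1))
    b=cv2.boxPoints(cv2.minAreaRect(np.argwhere(l==i)[:,::-1].astype(np.float32))); print([at_z(p,q,53,True).round(0)[:2] for q in b])
p=load("rod1")[1]
cv2.imwrite("pics/z3.png",cv2.resize(load("rod1")[0][130:220,215:345],None,fx=6,fy=6,interpolation=cv2.INTER_CUBIC))
```

```text
st1 [621.3  36.2] 0.011 [-0.9  0.   0.9 -0.4 -0.5  0.6  0.9  0.7 -0.1 -0.3 -0.3 -0.1 -0.1 -0.4
 -0.1 -0.2]
fun1 [542.6 311.1] -0.1828 [-0.8  1.7  1.2  1.1 -1.3 -0.8  0.8 -0.5 -0.2 -0.9  0.2 -0.5]
rod1 [298 173  53  17 232] [329.43534483 180.05603448] [ 542.6 -307.4   49. ]
[array([ 545., -267.]), array([ 557., -269.]), array([ 544., -333.]), array([ 532., -332.])]
st1 [470 196  28  13 182] [483.24175824 202.60989011] [ 541.1 -303.3   49. ]
[array([ 542., -268.]), array([ 553., -268.]), array([ 543., -332.]), array([ 531., -333.])]
```

View pics/z3.png

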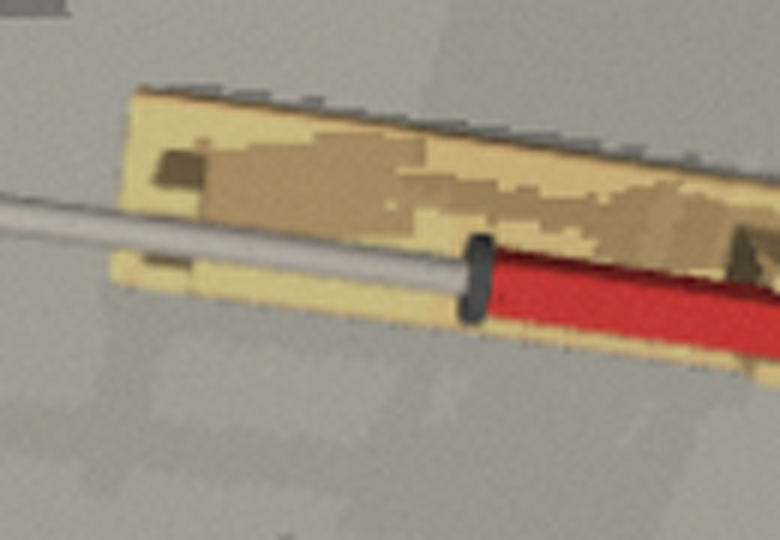

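```bash
python3 -c "
from h import *
go([542.6,311.1,220],-0.183);go([542.6,311.1,134],-0.183)"
```

```text
at [532.1 297.8 320.9] heading -0.175 travel [ 0.0079 -0.0152  0.1009] yaw 0.008
at [532.1 297.8 320.9] heading -0.175 travel [ 0.0078 -0.0153  0.1869] yaw 0.008
```

Request:
{"op": "arm_command", "data": {
  "steps": [
    {"travel": [0.008, -0.0153, 0.04], "yaw": 0.008},
    {"travel": [0.008, -0.0153, 0.08], "yaw": 0.008},
    {"travel": [0.008, -0.0153, 0.11], "yaw": 0.008},
    {"travel": [0.008, -0.0153, 0.11], "yaw": 0.008},
    {"travel": [0.008, -0.0153, 0.11], "yaw": 0.008}
  ]
}}

```text
time_s: 3.72
ee_pos: [541.6, 312.2, 210.0]
orientation: [0.002, 0.996, -0.091, -0.001]
wrist_force: [0.5, -0.1, -0.3]
gripper_width: 85.2
gripper_force: 0.0
```

```bash
python3 -c "
from h import *
im,p=shot('fun2'); print(pose()[0])
cv2.imwrite('pics/fun2b.png',cv2.resize(im,(800,600),interpolation=cv2.INTER_CUBIC))
go([542.6,311.1,134],-0.183)"
```

```text
[542.66885071 313.2545211  212.00413071]
at [542.7 313.3 212. ] heading -0.181 travel [0.0002 0.0021 0.078 ] yaw 0.002
```

View pics/fun2b.png

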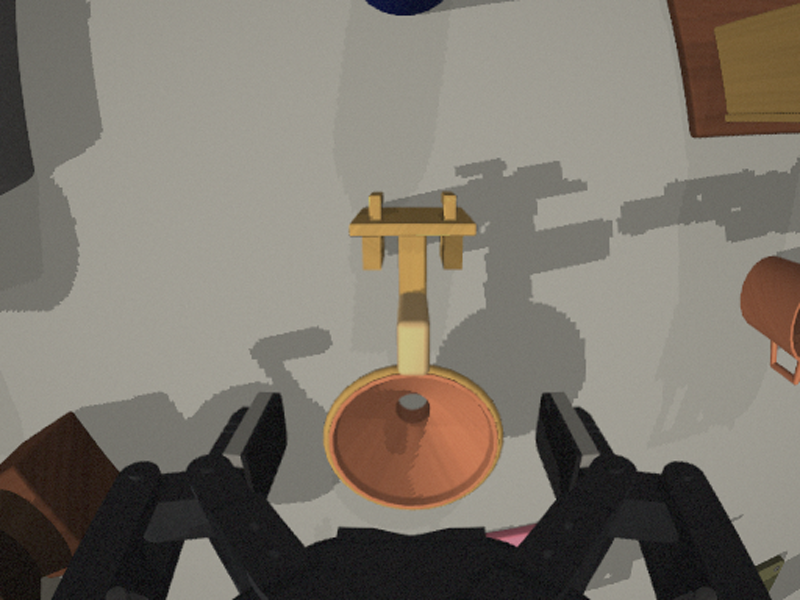

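```bash
cat >> h.py <<'E'
from scipy.optimize import least_squares
def fit(name,pts,x0):
    "pts: (model xyz with z in world, pixel); fits x,y,heading"
    p=load(name)[1]
    def res(q):
        c,s=np.cos(q[2]),np.sin(q[2])
        return np.concatenate([proj(p,[q[0]+c*X-s*Y,q[1]+s*X+c*Y,Z],True)-uv for (X,Y,Z),uv in pts])
    r=least_squares(res,x0); print(name,r.x[:2].round(1),round(r.x[2],4),r.fun.round(1)); return r.x
cr=lambda c,k,o:(np.array(c)+.5)/k-.5+o
E
python3 - <<'E'
from h import *
A=[((-13,7,102),(398,374)),((-13,-7,102),(430,373)),((13,7,102),(399,321)),((13,-7,102),(428,321)),
 ((48,30,65),(351,226)),((48,-30,65),(475,226))]
q=fit("fun2",[(a,cr(b,800/512,0)) for a,b in A],[540,303,-.17])
go([q[0],q[1],134],q[2])
E
```

```text
fun2 [542.1 310.7] -0.1787 [-0.2  2.   0.   2.5 -1.5  0.   1.8 -0.  -1.3 -2.   1.2 -2.3]
at [542.7 313.3 212. ] heading -0.181 travel [-0.0002  0.0026  0.078 ] yaw -0.002
```

Request:
{"op": "arm_command", "data": {
  "steps": [
    {"travel": [0.0005, 0.0023, 0.03], "yaw": 0},
    {"travel": [0.0005, 0.0023, 0.05], "yaw": 0},
    {"travel": [0.0005, 0.0023, 0.07], "yaw": 0},
    {"travel": [0.0005, 0.0023, 0.078], "yaw": 0},
    {"travel": [0.0005, 0.0023, 0.078], "yaw": 0},
    {"travel": [0.0005, 0.0023, 0.078], "yaw": 0}
  ]
}}

```text
time_s: 4.27
ee_pos: [542.6, 312.7, 134.8]
orientation: [-0.001, 0.996, -0.089, 0.001]
wrist_force: [0.5, 1.4, 0.7]
gripper_width: 85.1
gripper_force: 0.0
```

Request:
{"op": "arm_command", "data": {
  "steps": [
    {"travel": [0, 0, 0], "yaw": 0},
    {"travel": [0, 0, 0], "yaw": 0},
    {"travel": [0, 0, 0], "yaw": 0},
    {"travel": [0, 0, 0], "yaw": 0},
    {"travel": [0, 0, 0], "yaw": 0},
    {"travel": [0, 0, 0], "yaw": 0},
    {"travel": [0, 0, 0], "yaw": 0},
    {"travel": [0, 0, 0], "yaw": 0},
    {"travel": [0, 0, 0], "yaw": 0},
    {"travel": [0, 0, 0], "yaw": 0}
  ],
  "hand": 0.0,
  "squeeze": 80
}}

```text
time_s: 5.1
ee_pos: [541.4, 312.4, 133.0]
orientation: [0.0, 0.996, -0.089, 0.0]
wrist_force: [-0.6, 0.4, 2.0]
gripper_width: 12.8
gripper_force: 78.0
```

```bash
python3 -c "
from h import *
go([542,312,320],-0.18);go([520,36,320],0.011)"
```

```text
at [541.4 312.4 133. ] heading -0.178 travel [ 0.0007  0.0003 -0.187 ] yaw 0.002
at [541.4 312.4 133. ] heading -0.178 travel [ 0.028   0.2758 -0.187 ] yaw -0.189
```

Request:
{"op": "arm_command", "data": {
  "steps": [
    {"travel": [0, 0, -0.02], "yaw": 0},
    {"travel": [0, 0, -0.05], "yaw": 0},
    {"travel": [0, 0, -0.09], "yaw": 0},
    {"travel": [0, 0, -0.13], "yaw": 0},
    {"travel": [0, 0, -0.165], "yaw": 0},
    {"travel": [0, 0, -0.187], "yaw": 0},
    {"travel": [0.003, 0.02, -0.187], "yaw": -0.02},
    {"travel": [0.006, 0.05, -0.187], "yaw": -0.04},
    {"travel": [0.009, 0.08, -0.187], "yaw": -0.06},
    {"travel": [0.012, 0.11, -0.187], "yaw": -0.08},
    {"travel": [0.015, 0.14, -0.187], "yaw": -0.1},
    {"travel": [0.018, 0.17, -0.187], "yaw": -0.12},
    {"travel": [0.021, 0.2, -0.187], "yaw": -0.14},
    {"travel": [0.024, 0.23, -0.187], "yaw": -0.16},
    {"travel": [0.027, 0.255, -0.187], "yaw": -0.18},
    {"travel": [0.028, 0.27, -0.187], "yaw": -0.189},
    {"travel": [0.028, 0.276, -0.187], "yaw": -0.189},
    {"travel": [0.028, 0.276, -0.187], "yaw": -0.189},
    {"travel": [0.028, 0.276, -0.187], "yaw": -0.189}
  ]
}}

```text
time_s: 6.68
ee_pos: [519.9, 37.0, 319.6]
orientation: [-0.0, 1.0, 0.006, -0.0]
wrist_force: [-0.3, 0.4, -3.5]
gripper_width: 13.3
gripper_force: 78.6
```

```bash
python3 -c "
from h import *
im,p=shot('st2'); P,M,s=pose(); print(P,M.round(4),s['gripper_width'],s['wrist_force'])
cv2.imwrite('pics/st2b.png',cv2.resize(im,(800,600),interpolation=cv2.INTER_CUBIC))"
```

```text
[520.01263867  37.72311683 319.67652149] [[ 9.999e-01  1.290e-02 -1.000e-04]
 [ 1.290e-02 -9.999e-01  1.300e-03]
 [-1.000e-04 -1.300e-03 -1.000e+00]] 13.052685846412764 [-0.28013476 -0.27641654 -2.45505145]
```

View pics/st2b.png

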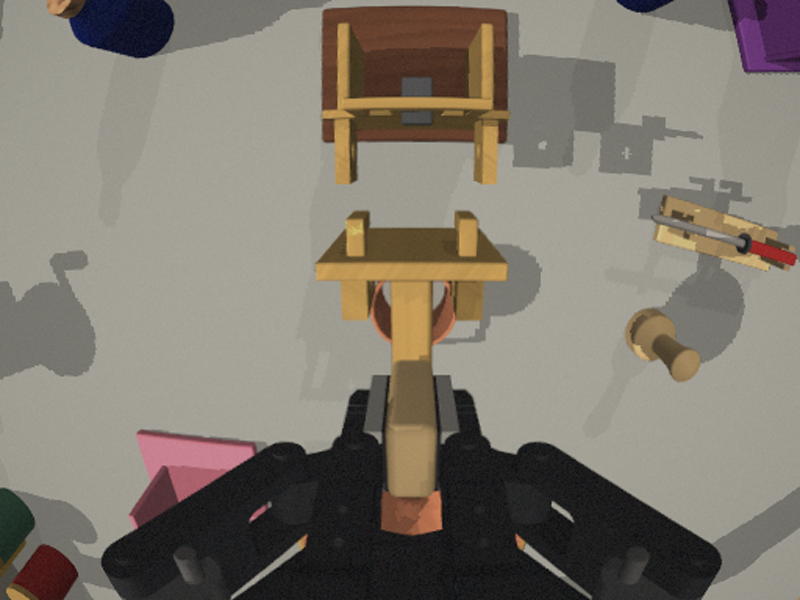

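Run:
```python
from h import *
k=800/512
S=[((5,32,190),(342,99)),((5,-32,190),(494,97)),((-36,44,136),(335,183)),((-36,36,136),(355,183)),((-36,-36,136),(476,183)),((-36,-44,136),(497,182))]
fit("st2",[(a,cr(b,k,0)) for a,b in S],[621,36,0])
P,M,s=pose(); p=load("st2")[1]
A=[((48,30,-15),(316,264)),((48,-30,-15),(507,263)),((48,30,-80),(338,229)),((48,-30,-80),(485,228)),
   ((-13,7,22),(388,494)),((-13,-7,22),(435,496))]
B=np.diag([1,-1,-1.])  # grip frame nominal in tool frame
def res(q):
    Rm=M@B@R.from_rotvec(q[3:]).as_matrix(); o=P+M@np.array([0,0,54])+q[:3]
    e=[(proj(p,o+Rm@np.array(a,float),True)-cr(b,k,0)) for a,b in A]
    return np.concatenate(e+[q[:3]/4,q[3:]/.05])
r=least_squares(res,np.zeros(6)); print("grip off world",r.x[:3].round(2),"rotvec",r.x[3:].round(4)); print(r.fun.round(1))
o=P+M@np.array([0,0,54])+r.x[:3]; print("grip",o.round(1))
```

```text
st2 [621.1  36.1] 0.0157 [-0.4 -1.  -0.7  0.2  0.5  0.4 -3.1  0.1  4.1 -0.1 -0.1  0.8]
grip off world [-0.13 -0.51 -1.57] rotvec [-0.0028 -0.0028  0.0019]
[ 0.  -0.7 -0.3 -0.4  4.4 -0.6 -4.2 -0.2 -0.1  1.6  0.2  0.3 -0.  -0.1
 -0.4 -0.1 -0.1  0. ]
grip [519.9  37.3 264.1]
```

```bash
python3 -c "
from h import *
go([520,35.4,252],.012);go([558,35.9,252],.012)"
```

```text
at [520.   37.7 319.7] heading 0.013 travel [-0.      0.0024  0.0677] yaw 0.001
at [520.   37.7 319.7] heading 0.013 travel [0.038  0.0024 0.0677] yaw 0.001
```

Request:
{"op": "arm_command", "data": {
  "steps": [
    {"travel": [0, 0.001, 0.02], "yaw": 0},
    {"travel": [0, 0.002, 0.045], "yaw": 0},
    {"travel": [0, 0.002, 0.062], "yaw": 0},
    {"travel": [0, 0.002, 0.068], "yaw": 0},
    {"travel": [0.01, 0.002, 0.068], "yaw": 0},
    {"travel": [0.018, 0.002, 0.068], "yaw": 0},
    {"travel": [0.025, 0.002, 0.068], "yaw": 0},
    {"travel": [0.025, 0.002, 0.068], "yaw": 0},
    {"travel": [0.025, 0.002, 0.068], "yaw": 0},
    {"travel": [0.025, 0.002, 0.068], "yaw": 0}
  ]
}}

```text
time_s: 7.57
ee_pos: [544.7, 34.3, 252.2]
orientation: [-0.0, 1.0, 0.005, -0.0]
wrist_force: [0.0, 0.5, -3.6]
gripper_width: 13.1
gripper_force: 78.5
```

```bash
python3 -c "
from h import *
im,p=shot('st3'); P,M,s=pose(); print(P,s['wrist_force'])
im2,p2=shot('st3x'); print(pose()[0], p['T'][:3,3], p2['T'][:3,3])
s=vision.capture('scene')[:,:,::-1]; cv2.imwrite('pics/sc3.png',s)
pc=vision.camera_params('scene'); u,v=proj(pc,[600,36,170]).astype(int); print(u,v)
a=cv2.resize(im[0:250,130:390],None,fx=2.2,fy=2.2,interpolation=cv2.INTER_CUBIC)
b=cv2.resize(s[v-55:v+55,u-23:u+23],(230,550),interpolation=cv2.INTER_CUBIC)
cv2.imwrite('pics/c3.png',np.hstack([a,b]));print(np.hstack([a,b]).shape)"
```

```text
[544.52934896  34.17406995 252.11161428] [-0.10712922 -0.13395826 -3.00596532]
[544.51784865  34.14359836 252.07986437] [626.94449488  35.44917645 322.22935239] [626.79979128  35.35681882 322.15377751]
291 195
(550, 802, 3)
```

Run:
```python
from h import *
im,p=load("st3"); g=cv2.cvtColor(im,cv2.COLOR_BGR2HSV)
for n,X in dict(plateL=[544.5+48,34.2+30,183],plateR=[592.5,4.2,183],barL=[626,36+32,190],barR=[626,4,190],barfL=[621,68,190],earL=[585,80,136],earR=[585,-8,136],clawtip=[605,34,178]).items(): print(n,proj(p,X,True).round(1))
for r in range(88,190,3):
    m=((g[r,:,1]>110)&(g[r,:,0]>12)&(g[r,:,0]<32)&(g[r,:,2]>70)).astype(int); d=np.flatnonzero(np.diff(m[160:370]))+161
    print(r,d)
```

```text
plateL [203.4 168.4]
plateR [326.2 169.7]
barL [190.   99.8]
barR [333.7 101.2]
barfL [190.3 110.8]
earL [194.1 162.3]
earR [329.1 163.6]
clawtip [265.6 141.4]
88 [197 216 217 224 302 304 305 328]
91 [197 224 302 303 304 328]
94 [198 212 213 224 301 302 304 309 311 312 314 327]
97 [198 224 302 312 313 327]
100 [192 333]
103 [182 343]
106 [182 342]
109 [191 333]
112 [193 207 208 210 211 212 213 214 310 332]
115 [193 207 210 211 311 332]
118 [193 206 209 211 212 214 311 332]
121 [193 208 210 212 311 331]
124 [193 208 209 212 311 331]
127 [193 207 208 214 311 331]
130 [193 206 207 213 311 331]
133 [194 207 208 213 311 317 318 331]
136 [194 207 208 213 226 236 291 301 311 331]
139 [194 213 223 235 291 304 311 331]
142 [194 208 213 214 222 235 291 306 313 316 317 331]
145 [194 208 210 215 222 234 292 306 312 313 314 317 318 330]
148 [194 207 208 209 213 215 220 308 311 313 314 317 318 330]
151 [194 212 213 215 217 330]
154 [195 208 210 212 213 316 317 330]
157 [195 208 209 210 211 330]
160 [195 330]
163 [206 320]
166 [205 323]
169 [203 325]
172 [202 325]
175 [203 325]
178 [203 324]
181 [218 239 251 277 289 309]
184 [219 239 250 277 289 309]
187 [219 236 237 240 251 277 289 309]
```

Request:
{"op": "arm_command", "data": {
  "steps": [
    {"travel": [0.004, -0.001, 0], "yaw": 0},
    {"travel": [0.01, -0.001, 0], "yaw": 0},
    {"travel": [0.015, -0.001, 0], "yaw": 0},
    {"travel": [0.02, -0.001, 0], "yaw": 0},
    {"travel": [0.024, -0.001, 0], "yaw": 0},
    {"travel": [0.026, -0.001, 0], "yaw": 0},
    {"travel": [0.026, -0.001, 0], "yaw": 0}
  ]
}}

```text
time_s: 8.3
ee_pos: [570.7, 35.4, 251.6]
orientation: [0.0, 1.0, 0.005, -0.001]
wrist_force: [-2.7, 0.2, -2.0]
gripper_width: 13.2
gripper_force: 78.6
```

Request:
{"op": "arm_command", "data": {
  "steps": [
    {"travel": [0.001, 0, 0], "yaw": 0},
    {"travel": [0.002, 0, 0], "yaw": 0},
    {"travel": [0.003, 0, 0], "yaw": 0},
    {"travel": [0.003, 0, 0], "yaw": 0},
    {"travel": [0.003, 0, 0], "yaw": 0}
  ]
}}

```text
time_s: 8.72
ee_pos: [572.4, 35.4, 251.6]
orientation: [0.0, 1.0, 0.005, -0.002]
wrist_force: [-5.5, 0.1, -0.7]
gripper_width: 13.0
gripper_force: 79.0
```

Request:
{"op": "arm_command", "data": {
  "steps": [
    {"travel": [0.001, 0, 0], "yaw": 0},
    {"travel": [0.001, 0, 0], "yaw": 0},
    {"travel": [0.001, 0, 0], "yaw": 0}
  ]
}}

```text
time_s: 8.97
ee_pos: [572.6, 35.4, 251.5]
orientation: [0.0, 1.0, 0.005, -0.003]
wrist_force: [-7.0, 0.4, -0.0]
gripper_width: 13.2
gripper_force: 79.2
```

Request:
{"op": "arm_command", "data": {
  "steps": [
    {"travel": [0, 0, 0.003], "yaw": 0},
    {"travel": [0, 0, 0.006], "yaw": 0},
    {"travel": [0, 0, 0.009], "yaw": 0},
    {"travel": [0, 0, 0.012], "yaw": 0},
    {"travel": [0, 0, 0.012], "yaw": 0},
    {"travel": [0, 0, 0.012], "yaw": 0}
  ]
}}

```text
time_s: 9.47
ee_pos: [572.6, 35.2, 239.0]
orientation: [0.0, 1.0, 0.005, -0.003]
wrist_force: [-6.3, 0.3, -3.2]
gripper_width: 13.4
gripper_force: 78.8
```

Moving down freely. Continue.

Request:
{"op": "arm_command", "data": {
  "steps": [
    {"travel": [0, 0, 0.002], "yaw": 0},
    {"travel": [0, 0, 0.004], "yaw": 0},
    {"travel": [0, 0, 0.006], "yaw": 0},
    {"travel": [0, 0, 0.007], "yaw": 0},
    {"travel": [0, 0, 0.008], "yaw": 0},
    {"travel": [0, 0, 0.008], "yaw": 0},
    {"travel": [0, 0, 0.008], "yaw": 0}
  ]
}}

```text
time_s: 10.05
ee_pos: [572.5, 35.2, 232.7]
orientation: [0.0, 1.0, 0.005, -0.003]
wrist_force: [-10.6, -0.3, 9.3]
gripper_width: 13.3
gripper_force: 80.6
```

Request:
{"op": "arm_command", "data": {
  "steps": [
    {"travel": [0, 0, 0.002], "yaw": 0},
    {"travel": [0, 0, 0.004], "yaw": 0},
    {"travel": [0, 0, 0.004], "yaw": 0},
    {"travel": [0, 0, 0.004], "yaw": 0}
  ]
}}

```text
time_s: 10.38
ee_pos: [572.2, 35.2, 232.3]
orientation: [0.0, 1.0, 0.005, -0.002]
wrist_force: [-18.2, -0.8, 37.8]
gripper_width: 13.0
gripper_force: 84.8
```

Run:
```python
from h import *
im,p=shot("st4")
for n,X in dict(plateL=[621,36+30,165],plateR=[621,6,165],nose0L=[615,43,176.5],nose0R=[615,29,176.5],nose9=[621,36,176.5],noseback=[626,36,176.5],barf=[621,36,190],barb=[626,36,190]).items(): print(n,proj(p,X,True).round(1))
g=cv2.cvtColor(im,cv2.COLOR_BGR2HSV)
u,v=proj(p,[621,36,190],True).round().astype(int)
for r in range(v-40,v+40,3): print(r,[tuple(map(int,g[r,c])) for c in (u-4,u+4)])
```

```text
plateL [200.5 167. ]
plateR [325.2 168.2]
nose0L [247.  186.5]
nose0R [278.6 186.8]
nose9 [262.9 173.5]
noseback [263.  162.4]
barf [262.9 182.4]
barb [263.  170.1]
142 [(30, 5, 94), (30, 5, 94)]
145 [(30, 6, 92), (0, 5, 95)]
148 [(10, 8, 94), (30, 5, 95)]
151 [(10, 8, 96), (8, 11, 95)]
154 [(150, 3, 93), (0, 11, 95)]
157 [(30, 8, 90), (15, 5, 94)]
160 [(10, 8, 95), (40, 8, 93)]
163 [(18, 101, 98), (17, 114, 94)]
166 [(18, 136, 116), (18, 130, 120)]
169 [(19, 127, 104), (18, 131, 105)]
172 [(19, 140, 209), (19, 142, 209)]
175 [(19, 140, 215), (19, 142, 215)]
178 [(19, 139, 215), (19, 141, 215)]
181 [(19, 143, 201), (19, 141, 203)]
184 [(150, 6, 89), (30, 14, 91)]
187 [(19, 137, 196), (18, 136, 200)]
190 [(19, 142, 213), (19, 144, 215)]
193 [(19, 143, 211), (19, 140, 216)]
196 [(19, 142, 213), (19, 144, 213)]
199 [(19, 142, 212), (18, 142, 215)]
202 [(19, 143, 214), (19, 138, 216)]
205 [(19, 145, 210), (19, 139, 216)]
208 [(19, 142, 214), (19, 143, 214)]
211 [(19, 141, 213), (18, 141, 215)]
214 [(19, 140, 213), (18, 142, 213)]
217 [(19, 142, 212), (19, 143, 214)]
220 [(19, 143, 210), (19, 141, 215)]
```

Run:
```python
from h import *
im,p=load("st4"); g=cv2.cvtColor(im,cv2.COLOR_BGR2HSV)
for r in range(181,190):
    print(r,''.join('#' if g[r,c,1]<60 else '.' for c in range(190,340)), g[r,[225,263,300],2])
print(''.join('#' if g[r,263,1]<60 else '.' for r in range(130,200)))
```

```text
181 ...................................................................................................................................................... [205 204 205]
182 ...................................................................................................................................................... [191 155 161]
183 .......................#####......................################################################......................####.......................### [198 102 131]
184 ......................######......................################################################......................####.......................### [206  93 148]
185 ......................######......................################################################......................####.......................### [205  88 147]
186 .......................#####......................##########..........................############......................###........................### [209 139 154]
187 .......................#####.....................###########...........................###########......................###........................### [210 198 153]
188 .......................#####.....................###########...........................###########.....................####........................### [210 213 152]
189 .......................#####.....................###########...........................###########.....................####........................### [211 213 152]
......###########################....................###..............
```

Request:
{"op": "arm_command", "data": {
  "steps": [
    {"travel": [-0.001, 0, -0.003], "yaw": 0},
    {"travel": [-0.002, 0, -0.005], "yaw": 0},
    {"travel": [-0.002, 0, -0.005], "yaw": 0},
    {"travel": [-0.002, 0, -0.005], "yaw": 0}
  ]
}}

```text
time_s: 10.77
ee_pos: [572.3, 35.3, 232.9]
orientation: [0.0, 1.0, 0.005, -0.001]
wrist_force: [-7.0, 0.3, 4.3]
gripper_width: 12.5
gripper_force: 79.6
```

Request:
{"op": "arm_command", "data": {
  "steps": [
    {"travel": [0, 0, 0], "yaw": 0},
    {"travel": [0, 0, 0], "yaw": 0},
    {"travel": [0, 0, 0], "yaw": 0},
    {"travel": [0, 0, 0], "yaw": 0},
    {"travel": [0, 0, 0], "yaw": 0},
    {"travel": [0, 0, 0], "yaw": 0}
  ],
  "hand": 0.06
}}

```text
time_s: 11.27
ee_pos: [573.4, 35.4, 232.9]
orientation: [-0.0, 1.0, 0.005, 0.0]
wrist_force: [-0.2, -1.1, 0.6]
gripper_width: 60.2
gripper_force: 0.0
```

Run:
```python
from h import *
im,p=shot("st5")
P,M,s=pose();print(P,s['wrist_force'],s['gripper_width'])
g=cv2.cvtColor(im,cv2.COLOR_BGR2HSV)
for r in range(160,192,2):
    print(r,''.join('#' if g[r,c,1]<60 else '.' for c in range(185,340)), g[r,[225,263,300],2])
go([560,36,320],0.012)
```

```text
[573.19846571  35.4423422  232.88304317] [-0.53729636  0.42125548  0.12149286] 59.810315918371245
160 ###............................................................################################...........................................................# [167  99 163]
162 ###............................................................################################...........................................................# [168  97 163]
164 ###............................................................###############################............................................................# [169  90 162]
166 ####.....................................................................................................................................................## [168 100 163]
168 ####.....................................................................................................................................................## [218 119 158]
170 ####............................................................................................................................
[... 1162 characters left out ...]
................................................................................... [202 190 202]
186 #####.......................................................#.#################################.........................................................### [199  91 170]
188 #####.......................######.....................################################################......................####.......................### [211  99 155]
190 #####........................#####.....................###########...........................##########......................###........................### [215 218 156]
at [573.2  35.4 232.9] heading 0.011 travel [-0.0131 -0.0007 -0.0871] yaw -0.001
```

Run:
```python
from h import *
go([541,-302,200],1.41); go([541,-302,320],1.41)
```

```text
at [573.2  35.4 232.9] heading 0.011 travel [-0.0359  0.3371  0.0329] yaw -1.399
at [573.2  35.4 232.9] heading 0.011 travel [-0.0358  0.3371 -0.0871] yaw -1.399
```

Request:
{"op": "arm_command", "data": {
  "steps": [
    {"travel": [0, 0, -0.015], "yaw": 0},
    {"travel": [0, 0, -0.04], "yaw": 0},
    {"travel": [0, 0, -0.075], "yaw": 0},
    {"travel": [0, 0, -0.087], "yaw": 0},
    {"travel": [-0.003, 0.03, -0.087], "yaw": -0.12},
    {"travel": [-0.006, 0.06, -0.087], "yaw": -0.24},
    {"travel": [-0.01, 0.09, -0.087], "yaw": -0.36},
    {"travel": [-0.013, 0.12, -0.087], "yaw": -0.48},
    {"travel": [-0.016, 0.15, -0.087], "yaw": -0.6},
    {"travel": [-0.019, 0.18, -0.087], "yaw": -0.72},
    {"travel": [-0.022, 0.21, -0.087], "yaw": -0.84},
    {"travel": [-0.025, 0.24, -0.087], "yaw": -0.96},
    {"travel": [-0.03, 0.28, -0.06], "yaw": -1.08},
    {"travel": [-0.034, 0.315, -0.03], "yaw": -1.2},
    {"travel": [-0.036, 0.337, 0.0], "yaw": -1.32},
    {"travel": [-0.036, 0.337, 0.025], "yaw": -1.4},
    {"travel": [-0.036, 0.337, 0.033], "yaw": -1.4},
    {"travel": [-0.036, 0.337, 0.033], "yaw": -1.4},
    {"travel": [-0.036, 0.337, 0.033], "yaw": -1.4}
  ],
  "hand": 0.06
}}

```text
time_s: 12.9
ee_pos: [541.7, -300.3, 200.8]
orientation: [0.0, 0.761, 0.648, 0.001]
wrist_force: [0.5, 0.2, 0.9]
gripper_width: 59.8
gripper_force: 0.0
```

Run:
```python
from h import *
im,p=shot("rod2"); P,M,s=pose();print(P,s['joint_positions'].round(2))
g=cv2.cvtColor(im,cv2.COLOR_BGR2HSV); m=((g[...,0]<5)|(g[...,0]>174))&(g[...,1]>150)&(g[...,2]>60)
k,l,sts,ce=cv2.connectedComponentsWithStats(cv2.morphologyEx(m.astype(np.uint8),cv2.MORPH_CLOSE,np.ones((3,3))))
i=1+np.argmax(sts[1:,4]); print(sts[i],ce[i])
for r in range(sts[i][1],sts[i][1]+sts[i][3],6):
    c=np.flatnonzero(l[r]==i); 
    print(r,c.min(),c.max(),at_z(p,(c.min()-.5,r),53,True).round(1)[:2],at_z(p,(c.max()+.5,r),53,True).round(1)[:2], g[r,(c.min()+c.max())//2])
for X in ([541,-302,53],[551,-265,53],[536,-335,53],[551,-263,45],[570,-160,45]): print(proj(p,X,True).round(0))
```

```text
[ 542.3906651  -300.25806083  201.78751931] [ 0.65  0.83 -0.4   1.67  0.44  0.73 -0.12]
[ 257  164   15   81 1165] [264.26266094 203.27038627]
164 257 270 [ 541.  -265.7] [ 551.4 -267.4] [  1 163 153]
170 257 271 [ 540.2 -270.3] [ 551.4 -272.1] [  1 193 188]
176 257 271 [ 539.5 -275. ] [ 550.7 -276.8] [  0 188 189]
182 257 271 [ 538.7 -279.6] [ 550.  -281.5] [  1 189 188]
188 257 271 [ 537.9 -284.4] [ 549.3 -286.2] [  1 189 189]
194 257 271 [ 537.1 -289.2] [ 548.5 -291. ] [  1 187 190]
200 258 271 [ 537.  -294.2] [ 547.8 -295.9] [  1 189 188]
206 258 271 [ 536.2 -299.1] [ 547.  -300.9] [  1 191 188]
212 258 271 [ 535.4 -304.1] [ 546.3 -305.9] [  1 191 188]
218 258 271 [ 534.5 -309.2] [ 545.5 -311. ] [  1 191 187]
224 258 271 [ 533.6 -314.4] [ 544.7 -316.2] [  1 187 190]
230 258 271 [ 532.7 -319.7] [ 543.9 -321.5] [  1 191 187]
236 258 271 [ 531.8 -325. ] [ 543.1 -326.9] [  1 188 190]
242 258 271 [ 530.9 -330.5] [ 542.3 -332.4] [  1 196 185]
[264. 208.]
[269. 161.]
[264. 246.]
[269. 156.]
[272.  21.]
```

Run:
```python
from h import *
go([540.3,-308.2,99],1.429)
```

```text
at [ 542.4 -300.3  201.8] heading 1.412 travel [-0.0082 -0.0011  0.1028] yaw -0.017
```

Request:
{"op": "arm_command", "data": {
  "steps": [
    {"travel": [-0.004, -0.001, 0.03], "yaw": -0.017},
    {"travel": [-0.008, -0.001, 0.06], "yaw": -0.017},
    {"travel": [-0.008, -0.001, 0.085], "yaw": -0.017},
    {"travel": [-0.008, -0.001, 0.098], "yaw": -0.017},
    {"travel": [-0.008, -0.001, 0.102], "yaw": -0.017},
    {"travel": [-0.008, -0.001, 0.102], "yaw": -0.017},
    {"travel": [-0.008, -0.001, 0.102], "yaw": -0.017}
  ]
}}

```text
time_s: 13.53
ee_pos: [539.9, -309.4, 99.8]
orientation: [0.001, 0.756, 0.655, 0.001]
wrist_force: [-0.0, 0.2, 0.0]
gripper_width: 60.0
gripper_force: 0.0
```

Request:
{"op": "arm_command", "data": {
  "steps": [
    {"travel": [0, 0, 0], "yaw": 0},
    {"travel": [0, 0, 0], "yaw": 0},
    {"travel": [0, 0, 0], "yaw": 0},
    {"travel": [0, 0, 0], "yaw": 0},
    {"travel": [0, 0, 0], "yaw": 0},
    {"travel": [0, 0, 0], "yaw": 0},
    {"travel": [0, 0, 0], "yaw": 0}
  ],
  "hand": 0.0,
  "squeeze": 60
}}

```text
time_s: 14.12
ee_pos: [540.0, -310.0, 98.9]
orientation: [0.002, 0.756, 0.655, 0.001]
wrist_force: [2.8, -1.0, 6.0]
gripper_width: 10.8
gripper_force: 60.1
```

Run:
```python
from h import *
P,M,s=pose(); print(P,s['wrist_force'],s['gripper_width'])
go([P[0],P[1],300],1.429);go([603,-160,300],1.583)
```

```text
[ 540.02561941 -310.01063257   98.92518933] [ 2.78387713 -1.01205258  5.97989751] 10.782014166448207
at [ 540.  -310.    98.9] heading 1.428 travel [-1.000e-04  8.000e-04 -2.011e-01] yaw -0.001
at [ 540.  -310.    98.9] heading 1.428 travel [ 0.1574  0.0418 -0.201 ] yaw -0.155
```

Run:
```python
from h import *
go([603,-185,210],1.583)
```

```text
at [ 540.  -310.    98.9] heading 1.428 travel [ 0.1327  0.045  -0.1109] yaw -0.155
```

Request:
{"op": "arm_command", "data": {
  "steps": [
    {"travel": [0, 0, -0.01], "yaw": 0},
    {"travel": [0, 0, -0.025], "yaw": 0},
    {"travel": [0, 0, -0.05], "yaw": 0},
    {"travel": [0, 0, -0.08], "yaw": 0},
    {"travel": [0, 0, -0.105], "yaw": 0},
    {"travel": [0.01, 0.003, -0.111], "yaw": 0},
    {"travel": [0.035, 0.012, -0.111], "yaw": -0.03},
    {"travel": [0.06, 0.02, -0.111], "yaw": -0.06},
    {"travel": [0.085, 0.029, -0.111], "yaw": -0.09},
    {"travel": [0.11, 0.037, -0.111], "yaw": -0.12},
    {"travel": [0.125, 0.042, -0.111], "yaw": -0.145},
    {"travel": [0.132, 0.045, -0.111], "yaw": -0.155},
    {"travel": [0.133, 0.045, -0.111], "yaw": -0.155},
    {"travel": [0.133, 0.045, -0.111], "yaw": -0.155},
    {"travel": [0.133, 0.045, -0.111], "yaw": -0.155}
  ]
}}

```text
time_s: 15.37
ee_pos: [600.7, -186.8, 208.4]
orientation: [-0.0, 0.704, 0.71, -0.001]
wrist_force: [-0.1, 0.1, -0.0]
gripper_width: 10.9
gripper_force: 60.2
```

Run:
```python
from h import *
im,p=shot("in1"); P,M,s=pose(); print(P,M.round(4).tolist(),s['gripper_width'],s['wrist_force'])
for X in ([603,-21,156],[603,-136,156],[603,-8,118],[585,-8,136],[585,0,136],[621,-8,136],[603,-8,136],[585,80,136]): print(X,proj(p,X,True).round(1))
a=cv2.resize(im[0:300,140:392],None,fx=2,fy=2,interpolation=cv2.INTER_CUBIC); cv2.imwrite("pics/in1b.png",a)
```

```text
[ 600.7516351  -186.94150247  208.56016035] [[-0.0087, 1.0, -0.0016], [1.0, 0.0087, -0.0019], [-0.0019, -0.0016, -1.0]] 11.046422761830867 [-0.30079682 -0.43178508 -0.65105041]
[603, -21, 156] [275.2 -78.6]
[603, -136, 156] [273.  175.3]
[603, -8, 118] [272.9 -62.2]
[585, -8, 136] [237.7 -77.8]
[585, 0, 136] [238.2 -89.1]
[621, -8, 136] [309.7 -76.1]
[603, -8, 136] [273.8 -78.1]
[585, 80, 136] [ 243.1 -173.5]
```

Run:
```python
from h import *
im,p=load("rod1"); g=cv2.cvtColor(im,cv2.COLOR_BGR2HSV)
m=((g[...,0]<5)|(g[...,0]>174))&(g[...,1]>150)
for c in range(300,350,8):
    r=np.flatnonzero(m[160:200,c])+160; b=r[g[r,c,2]>150]
    print(c,r.min(),r.max(),b.min(),b.max(),[at_z(p,(c,q),53,True)[:2].round(1).tolist() for q in (b.min()-.5,b.max()+.5)])
im,p=load("in1"); P=np.array([600.75,-186.94,208.56]); g=cv2.cvtColor(im,cv2.COLOR_BGR2HSV)
m=((g[...,0]<5)|(g[...,0]>174))&(g[...,1]>150)&(g[...,2]>60)
rs=np.flatnonzero(m[:,240:300].sum(1)>8); print(rs.min(),rs.max())
for r in range(rs.min(),rs.max(),6):
    c=np.flatnonzero(m[r]); z=208.6-53.9+8
    mid=at_z(p,((c.min()+c.max())/2,r),z,True)[:2]; print(r,c.min(),c.max(),mid.round(1))
# shaft grey profile
for r in (20,60,100,140): print(r, cv2.GaussianBlur(im,(3,3),0)[r,250:296].mean(1).astype(int).tolist())
```

```text
300 172 182 174 182 [[551.7, -270.3], [540.6, -270.6]]
308 173 183 176 183 [[549.3, -279.9], [539.4, -280.3]]
316 174 184 177 184 [[548.1, -289.7], [538.1, -290.2]]
324 176 185 178 185 [[546.9, -299.5], [536.9, -300.1]]
332 177 187 179 187 [[545.7, -309.5], [534.3, -310.2]]
340 178 188 180 188 [[544.5, -319.6], [533.1, -320.5]]
348 180 189 182 189 [[542.0, -330.0], [531.8, -330.9]]
195 319
195 250 276 [ 598.8 -142.6]
201 249 276 [ 598.6 -145.3]
207 250 276 [ 598.9 -147.9]
213 250 276 [ 598.9 -150.6]
219 250 276 [ 598.9 -153.4]
225 250 275 [ 598.7 -156.2]
231 250 275 [ 598.7 -159. ]
237 250 275 [ 598.8 -162. ]
243 250 275 [ 598.8 -164.9]
249 250 276 [ 599. -168.]
255 250 275 [ 598.8 -171.1]
261 250 275 [ 598.9 -174.3]
267 251 274 [ 598.9 -177.5]
273 251 274 [ 598.9 -180.9]
279 251 274 [ 598.9 -184.3]
285 251 274 [ 599.  -187.8]
291 251 274 [ 599.  -191.5]
297 252 274 [ 599.3 -195.3]
303 252 274 [ 599.3 -199.1]
309 252 274 [ 599.3 -203.2]
315 252 273 [ 599.1 -207.3]
20 [163, 161, 147, 127, 124, 136, 147, 154, 160, 168, 176, 182, 183, 182, 178, 174, 170, 165, 158, 148, 137, 121, 118, 140, 156, 156, 156, 150, 120, 78, 59, 58, 59, 61, 63, 64, 64, 64, 63, 62, 60, 57, 54, 53, 54, 55]
60 [166, 166, 152, 131, 129, 141, 151, 158, 164, 172, 178, 181, 182, 181, 178, 175, 171, 167, 160, 150, 137, 123, 115, 117, 122, 123, 123, 123, 123, 123, 123, 123, 122, 123, 123, 123, 124, 124, 124, 123, 123, 123, 123, 123, 123, 122]
100 [168, 165, 154, 138, 133, 143, 153, 160, 167, 173, 178, 180, 180, 178, 177, 174, 170, 165, 158, 147, 134, 117, 106, 111, 117, 117, 116, 116, 116, 116, 116, 116, 116, 116, 116, 116, 116, 116, 116, 117, 117, 117, 117, 117, 117, 117]
140 [125, 126, 123, 121, 128, 143, 154, 162, 168, 173, 176, 178, 179, 178, 175, 172, 168, 163, 155, 142, 128, 114, 109, 117, 124, 125, 126, 125, 125, 125, 125, 125, 125, 125, 125, 124, 124, 125, 125, 126, 126, 125, 125, 126, 127, 126]
```

Run:
```python
from h import *
for n in ("fun2","st3","rod2","in1"):
    im,p=load(n); T=p["T"]
    print(n,T[:3,3].round(1),T[:3,0].round(4),T[:3,2].round(4))
P,M,s=pose(); print(P,M[:,0].round(4)); im,p=load("in1"); p2=vision.camera_params("wrist"); print((M.T@(p2["T"][:3,3]-P)).round(2), (M.T@p2["T"][:3,:3]).round(4).tolist())
for k in (0,20,50,80,110): print(k,proj(p,P+M@np.array([k,0,54]),True).round(1))
# shaft centre via edges
for r in (20,40,60,80,100,120,140):
    row=cv2.GaussianBlur(im,(3,3),0)[r].mean(1); 
    j=np.arange(250,276); w=np.clip(row[j]-150,0,None); c=(w*j).sum()/w.sum()
    print(r,round(c,2),at_z(p,(c,r),154.7,True).round(1))
```

```text
fun2 [622.6 297.6 280. ] [-0.1809 -0.9835  0.0027] [-0.322   0.0567 -0.945 ]
st3 [626.9  35.4 322.2] [ 0.0104 -0.9999 -0.001 ] [-0.3253 -0.0025 -0.9456]
rod2 [ 553.6 -217.6  271. ] [ 9.872e-01 -1.598e-01 -2.000e-04] [-0.0516 -0.3179 -0.9467]
in1 [ 598.8 -102.9  278.3] [ 1.      0.0085 -0.0033] [-4.000e-04 -3.249e-01 -9.457e-01]
[ 600.7516351  -186.94150247  208.56016035] [-0.0087  1.     -0.0019]
[ 83.82  -1.29 -70.04] [[-0.0005, -0.9464, -0.323], [1.0, -0.0001, -0.0014], [0.0013, -0.323, 0.9464]]
0 [266.  274.2]
20 [266.2 238.8]
50 [266.5 176.6]
80 [266.6 106.6]
110 [266.7  35.5]
20 262.1 [597.8 -70.3 154.7]
40 261.19 [597.5 -79.1 154.7]
60 261.12 [597.6 -87.6 154.7]
80 260.99 [597.6 -96.  154.7]
100 260.85 [ 597.6 -104.3  154.7]
120 260.29 [ 597.4 -112.7  154.7]
140 262.02 [ 598.2 -121.1  154.7]
```

Run:
```python
import numpy as np
x=np.array([213.634,-587.374,303.917]); h=0.3490
C=[(.45,-.222,-.017,.349,"559.3 -226.8 320.6"),(.03,-.26,0,0,"590.5 31.8 320.9"),(-.06,-.266,0,.17,"532.0 297.9 320.9"),(.008,-.0153,.11,.008,"542.7 313.3 212.0"),
(.0005,.0023,.078,0,"541.4 312.4 133.0"),(.028,.276,-.187,-.189,"520.0 37.7 319.7"),(.025,.002,.068,0,"544.5 34.2 252.1"),(.026,-.001,0,0,"570.7 35.4 251.6"),(.003,0,0,0,"c"),(.001,0,0,0,"c"),
(0,0,.012,0,"c"),(0,0,.008,0,"c"),(0,0,.004,0,"c"),(-.002,0,-.005,0,"573.2 35.4 232.9"),(-.036,.337,.033,-1.4,"541.7/542.4 -300.3 201"),(-.008,-.001,.102,-.017,"540 -310 98.9"),(.133,.045,-.111,-.155,"600.75 -186.9 208.6")]
for a,b,c,w,n in C:
    x=x+1000*np.array([a*np.cos(h)+b*np.sin(h),a*np.sin(h)-b*np.cos(h),-c]); h-=w
    print(x.round(1),round(h,3),"| meas",n)
```

```text
[ 560.6 -224.9  320.9] 0.0 | meas 559.3 -226.8 320.6
[590.6  35.1 320.9] 0.0 | meas 590.5 31.8 320.9
[530.6 301.1 320.9] -0.17 | meas 532.0 297.9 320.9
[541.1 314.8 210.9] -0.178 | meas 542.7 313.3 212.0
[541.1 312.5 132.9] -0.178 | meas 541.4 312.4 133.0
[519.8  35.9 319.9] 0.011 | meas 520.0 37.7 319.7
[544.9  34.2 251.9] 0.011 | meas 544.5 34.2 252.1
[570.8  35.5 251.9] 0.011 | meas 570.7 35.4 251.6
[573.8  35.5 251.9] 0.011 | meas c
[574.8  35.5 251.9] 0.011 | meas c
[574.8  35.5 239.9] 0.011 | meas c
[574.8  35.5 231.9] 0.011 | meas c
[574.8  35.5 227.9] 0.011 | meas c
[572.8  35.5 232.9] 0.011 | meas 573.2 35.4 232.9
[ 540.6 -301.9  199.9] 1.411 | meas 541.7/542.4 -300.3 201
[ 538.3 -309.6   97.9] 1.428 | meas 540 -310 98.9
[ 601.8 -184.4  208.9] 1.583 | meas 600.75 -186.9 208.6
```

Request:
{"op": "arm_command", "data": {
  "steps": [
    {"travel": [0.003, 0.0037, 0.01], "yaw": 0},
    {"travel": [0.006, 0.0037, 0.025], "yaw": 0},
    {"travel": [0.006, 0.0037, 0.035], "yaw": 0},
    {"travel": [0.006, 0.0037, 0.037], "yaw": 0},
    {"travel": [0.006, 0.0037, 0.037], "yaw": 0},
    {"travel": [0.006, 0.0037, 0.037], "yaw": 0},
    {"travel": [0.006, 0.0037, 0.037], "yaw": 0},
    {"travel": [0.006, 0.0037, 0.037], "yaw": 0},
    {"travel": [0.006, 0.0037, 0.037], "yaw": 0}
  ]
}}

```text
time_s: 16.17
ee_pos: [605.8, -178.6, 172.5]
orientation: [0.0, 0.703, 0.711, 0.0]
wrist_force: [-0.3, 0.2, -0.9]
gripper_width: 10.5
gripper_force: 60.2
```

Run:
```python
from h import *
im,p=shot("in2"); P,M,s=pose(); print(P,M[:,0].round(4),M[:,2].round(4)); print((M.T@(p["T"][:3,3]-P)).round(2))
sc=np.ascontiguousarray(vision.capture("scene")[:,:,::-1]); tp=np.ascontiguousarray(vision.capture("top")[:,:,::-1])
ps=vision.camera_params("scene"); pt=vision.camera_params("top")
u,v=proj(ps,[603,-20,130]).astype(int); u2,v2=proj(pt,[603,-20,130]).astype(int); print(u,v,u2,v2)
a=cv2.resize(sc[v-50:v+50,u-50:u+50],(400,400),interpolation=cv2.INTER_CUBIC); b=cv2.resize(tp[v2-50:v2+50,u2-50:u2+50],(400,400),interpolation=cv2.INTER_CUBIC)
cv2.imwrite("pics/in2s.png",sc);cv2.imwrite("pics/in2t.png",tp);cv2.imwrite("pics/in2b.png",np.hstack([a,b]))
```

```text
[ 605.66539319 -178.5451902   172.39586487] [-1.180e-02  9.999e-01 -3.000e-04] [ 8.e-04 -3.e-04 -1.e+00]
[ 83.78  -1.19 -70.16]
273 212 265 161
```

View pics/in2b.png

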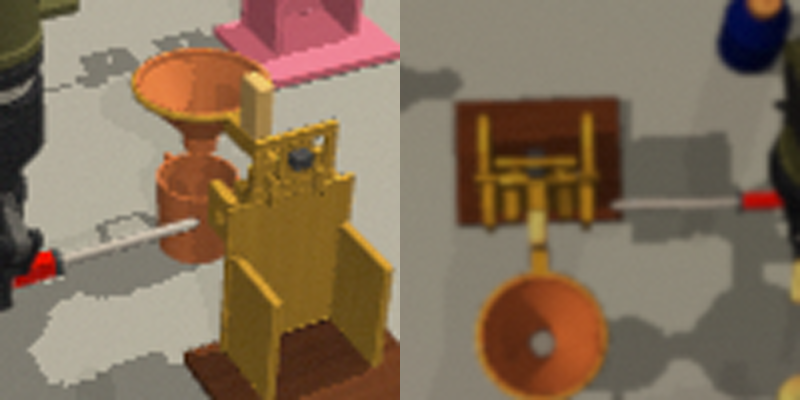

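Request:
{"op": "arm_command", "data": {
  "steps": [
    {"travel": [0.006, 0, 0.0004], "yaw": 0},
    {"travel": [0.012, 0, 0.0004], "yaw": 0},
    {"travel": [0.016, 0, 0.0004], "yaw": 0},
    {"travel": [0.02, 0, 0.0004], "yaw": 0},
    {"travel": [0.024, 0, 0.0004], "yaw": 0},
    {"travel": [0.028, 0, 0.0004], "yaw": 0},
    {"travel": [0.028, 0, 0.0004], "yaw": 0}
  ]
}}

```text
time_s: 16.9
ee_pos: [605.3, -148.9, 171.6]
orientation: [-0.0, 0.702, 0.712, 0.0]
wrist_force: [0.7, 0.9, -0.6]
gripper_width: 10.8
gripper_force: 60.2
```

Request:
{"op": "arm_command", "data": {
  "steps": [
    {"travel": [0.004, 0, 0], "yaw": 0},
    {"travel": [0.008, 0, 0], "yaw": 0},
    {"travel": [0.012, 0, 0], "yaw": 0},
    {"travel": [0.016, 0, 0], "yaw": 0},
    {"travel": [0.02, 0, 0], "yaw": 0},
    {"travel": [0.024, 0, 0], "yaw": 0},
    {"travel": [0.024, 0, 0], "yaw": 0}
  ]
}}

```text
time_s: 17.48
ee_pos: [604.9, -124.9, 171.6]
orientation: [-0.0, 0.702, 0.712, 0.0]
wrist_force: [-0.1, -0.3, -0.5]
gripper_width: 11.1
gripper_force: 60.2
```

Request:
{"op": "arm_command", "data": {
  "steps": [
    {"travel": [0.006, 0, 0], "yaw": 0},
    {"travel": [0.012, 0, 0], "yaw": 0},
    {"travel": [0.018, 0, 0], "yaw": 0},
    {"travel": [0.023, 0, 0], "yaw": 0},
    {"travel": [0.027, 0, 0], "yaw": 0},
    {"travel": [0.031, 0, 0], "yaw": 0},
    {"travel": [0.035, 0, 0], "yaw": 0},
    {"travel": [0.038, 0, 0], "yaw": 0},
    {"travel": [0.038, 0, 0], "yaw": 0}
  ]
}}

```text
time_s: 18.23
ee_pos: [604.4, -87.4, 171.6]
orientation: [-0.0, 0.702, 0.712, 0.0]
wrist_force: [0.3, 0.5, -1.4]
gripper_width: 11.0
gripper_force: 60.2
```

Request:
{"op": "arm_command", "data": {
  "steps": [
    {"travel": [0.004, 0, 0], "yaw": 0},
    {"travel": [0.008, 0, 0], "yaw": 0},
    {"travel": [0.012, 0, 0], "yaw": 0},
    {"travel": [0.016, 0, 0], "yaw": 0},
    {"travel": [0.02, 0, 0], "yaw": 0},
    {"travel": [0.024, 0, 0], "yaw": 0},
    {"travel": [0.027, 0, 0], "yaw": 0},
    {"travel": [0.027, 0, 0], "yaw": 0}
  ]
}}

```text
time_s: 18.9
ee_pos: [604.1, -60.2, 171.6]
orientation: [-0.0, 0.702, 0.712, 0.0]
wrist_force: [0.2, 0.1, -0.6]
gripper_width: 10.6
gripper_force: 60.3
```

Request:
{"op": "arm_command", "data": {
  "steps": [
    {"travel": [0.0015, 0, 0], "yaw": 0},
    {"travel": [0.003, 0, 0], "yaw": 0},
    {"travel": [0.004, 0, 0], "yaw": 0},
    {"travel": [0.005, 0, 0], "yaw": 0},
    {"travel": [0.005, 0, 0], "yaw": 0},
    {"travel": [0.005, 0, 0], "yaw": 0}
  ]
}}

```text
time_s: 19.4
ee_pos: [604.0, -56.7, 171.5]
orientation: [0.0, 0.703, 0.711, -0.0]
wrist_force: [-0.5, -1.3, -1.1]
gripper_width: 11.1
gripper_force: 60.3
```

Request:
{"op": "arm_command", "data": {
  "steps": [
    {"travel": [0.001, 0, 0], "yaw": 0},
    {"travel": [0.002, 0, 0], "yaw": 0},
    {"travel": [0.003, 0, 0], "yaw": 0},
    {"travel": [0.003, 0, 0], "yaw": 0},
    {"travel": [0.003, 0, 0], "yaw": 0}
  ]
}}

```text
time_s: 19.82
ee_pos: [603.9, -56.5, 171.6]
orientation: [0.001, 0.704, 0.711, -0.002]
wrist_force: [0.3, -5.2, 0.6]
gripper_width: 11.0
gripper_force: 60.5
```

Request:
{"op": "arm_command", "data": {
  "steps": [
    {"travel": [-0.002, 0, 0], "yaw": 0},
    {"travel": [-0.003, 0, 0], "yaw": 0},
    {"travel": [-0.003, 0, 0], "yaw": 0}
  ]
}}

```text
time_s: 20.07
ee_pos: [604.0, -56.7, 171.5]
orientation: [0.0, 0.703, 0.711, -0.0]
wrist_force: [0.5, -2.5, -1.2]
gripper_width: 10.6
gripper_force: 60.3
```

Request:
{"op": "arm_command", "data": {
  "steps": [
    {"travel": [0, 0, 0], "yaw": 0},
    {"travel": [0, 0, 0], "yaw": 0},
    {"travel": [0, 0, 0], "yaw": 0},
    {"travel": [0, 0, 0], "yaw": 0},
    {"travel": [0, 0, 0], "yaw": 0},
    {"travel": [0, 0, 0], "yaw": 0}
  ],
  "hand": 0.045
}}

```text
time_s: 20.57
ee_pos: [604.0, -56.1, 171.5]
orientation: [-0.0, 0.703, 0.711, 0.0]
wrist_force: [-0.2, -0.1, -0.1]
gripper_width: 45.0
gripper_force: 0.0
```

Request:
{"op": "arm_command", "data": {
  "steps": [
    {"travel": [0, 0, -0.01], "yaw": 0},
    {"travel": [0, 0, -0.03], "yaw": 0},
    {"travel": [0, 0, -0.06], "yaw": 0},
    {"travel": [0, 0, -0.09], "yaw": 0},
    {"travel": [0, 0, -0.12], "yaw": 0},
    {"travel": [0, 0, -0.14], "yaw": 0},
    {"travel": [0, 0, -0.14], "yaw": 0},
    {"travel": [0, 0, -0.14], "yaw": 0},
    {"travel": [0, 0, -0.14], "yaw": 0}
  ]
}}

```text
time_s: 21.32
ee_pos: [603.4, -56.6, 311.2]
orientation: [-0.0, 0.703, 0.711, -0.001]
wrist_force: [-0.3, -0.3, -0.7]
gripper_width: 45.1
gripper_force: 0.0
```

Run:
```python
from h import *
im,p=shot("end1"); P,M,s=pose(); print(P,s['wrist_force'],s['gripper_width'])
g=cv2.cvtColor(im,cv2.COLOR_BGR2HSV); m=((g[...,0]<5)|(g[...,0]>174))&(g[...,1]>150)&(g[...,2]>60)
k,l,sts,ce=cv2.connectedComponentsWithStats(m.astype(np.uint8)); i=1+np.argmax(sts[1:,4]); print(sts[i])
t=sts[i]
for r in (t[1],t[1]+t[3]-1,t[1]+t[3]//2):
    c=np.flatnonzero(l[r]==i); print(r,c.min(),c.max(),[at_z(p,(q,r),126,True).round(1)[:2].tolist() for q in (c.min()-.5,c.max()+.5)])
print([proj(p,X,True).round(1).tolist() for X in ([603,-12,126],[603,-82,126])])
```

```text
[603.20107814 -56.5824286  310.55729591] [-0.21726822  0.02837563 -0.16471609] 44.68857122897433
[ 258  143   16   73 1012]
143 259 273 [[597.3, -12.5], [610.3, -12.3]]
215 263 263 [[601.6, -79.6], [602.5, -79.6]]
179 259 272 [[597.6, -44.9], [610.1, -44.8]]
[[265.0, 142.5], [264.0, 217.4]]
```

Run:
```python
from bench import workorder
print(workorder.close_job())
```

```text
the job is handed in; nothing more can be done
None
```

The funnel arm is on the stand with the catch out, the rod is through all four holes with its collar against the ear, and the gripper is clear; I handed the job in at about 21 s, and it returned no verdict.

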